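Unstack the vial racks into the sampler's loading tray

TASK

The vial racks for tonight's run have come over in one stack: take it apart from the top down and stand each rack lengthwise in the cradle of its own colour on the white loading tray, flat on its floor between the corner guides - first the red and the yellow rack, in either order, then the green, last the blue. Keep the racks upright and set them down gently, for the vials are glass, and leave the amber bottle and the beaker standing where they are. Let go of everything at the end.

Things in the scene. Friction and masses are not known exactly. Their poses are not given: they have to be found in the camera images.
- rack_blue_center (a point): blue plastic rack (large), 204 long x 52 wide x 40 mm high, full of capped vials (part of it, below the rim); loose, about 240 g. At first bottom of the stack, about 20 mm showing at either end. Point: its centre, 20 mm above its underside; x along its length, y across, z up. Gripped across its 52 mm width at mid-length.
- cradle_blue: cradle for the blue rack: grey plate 228 x 76 x 4 mm with blue floor strip and corner guides on the white tray (8 mm thick). The guides rise 8 mm above its floor, with 220 x 68 mm between them (8 mm clear round the rack); long sides open between the 12 mm corners. Point: centre of its underside, 4 mm below its floor (24 mm below a seated rack's centre); x along its length, z up.
- rack_green_center (a point): green plastic rack (medium), 162 long x 52 wide x 40 mm high, full of capped vials (part of it, below the rim); loose, about 190 g. At first middle of the stack, on the blue rack, showing in the gap between red and yellow. Point: its centre, 20 mm above its underside; x along its length, y across, z up. Gripped across its 52 mm width at mid-length.
- cradle_green: cradle for the green rack: grey plate 186 x 76 x 4 mm with green floor strip and corner guides on the white tray (8 mm thick). The guides rise 8 mm above its floor, with 178 x 68 mm between them (8 mm clear round the rack); long sides open between the 12 mm corners. Point: centre of its underside, 4 mm below its floor (24 mm below a seated rack's centre); x along its length, z up.
- rack_red_center (a point): red plastic rack (small), 64 long x 52 wide x 40 mm high, full of capped vials (part of it, below the rim); loose, about 75 g. At first on the green rack, end to end with the yellow one. Point: its centre, 20 mm above its underside; x along its length, y across, z up. Gripped across its 52 mm width at mid-length.
- cradle_red: cradle for the red rack: grey plate 88 x 76 x 4 mm with red floor strip and corner guides on the white tray (8 mm thick). The guides rise 8 mm above its floor, with 80 x 68 mm between them (8 mm clear round the rack); long sides open between the 12 mm corners. Point: centre of its underside, 4 mm below its floor (24 mm below a seated rack's centre); x along its length, z up.
- rack_yellow_center (a point): yellow plastic rack (small), 64 long x 52 wide x 40 mm high, full of capped vials (part of it, below the rim); loose, about 75 g. At first on the green rack, end to end with the red one. Point: its centre, 20 mm above its underside; x along its length, y across, z up. Gripped across its 52 mm width at mid-length.
- cradle_yellow: cradle for the yellow rack: grey plate 88 x 76 x 4 mm with yellow floor strip and corner guides on the white tray (8 mm thick). The guides rise 8 mm above its floor, with 80 x 68 mm between them (8 mm clear round the rack); long sides open between the 12 mm corners. Point: centre of its underside, 4 mm below its floor (24 mm below a seated rack's centre); x along its length, z up.
- solvent_bottle: amber glass bottle with a blue cap standing on the bench beside the stack, 64 mm diameter, 135 mm high. Point: centre of its underside. Must be left standing.
- beaker: small clear glass beaker standing on the bench beyond the stack, 56 mm diameter, 65 mm high. Point: centre of its underside. Must be left standing.
Things that resemble listed ones, but are neither listed nor needed, are in the scene too. There is more than one size of the part that bears rack_green_center; the job needs the smaller.

How it is judged:
By the outcome, as a careful person would: the job done as asked, in the order asked, and still so for the second after the job is handed in, with the robot touching nothing.
It also fails if it takes over 112 s, if anything falls off the work surface, if the arm or the gripper's body presses on something with over 40 N, if the wrist force passes 120 N, or if a joint passes its speed limit or range.

ROBOT

A 7-joint arm with a two-finger parallel gripper is mounted at the origin on the work surface. World frame = base frame: x ahead of the robot, y to its left, z up, the work surface at z = 0. Lengths are in m, angles in rad, forces in N, time in s.
With the tool pointing down it reaches from about 0.4 to 0.9 m from the base axis. Payload 5.5 kg.
Tool frame: the origin (TCP) lies between the finger pads; the fingertips stand 11 mm ahead of it and the grasp point (between the pads) lies 8 mm behind it; z points along the fingers, y is the line along which they close (so a half turn about z gives the same grasp; the last joint's range is limited). The gripper opens to 92 mm and grips with 3 to 60 N. Pads are 19 mm wide; open, the fingers measure 130 mm over their backs; the gripper's body (75 mm by 190 mm) begins 47 mm behind the grasp point.
Start: joints at [1.383, 0.501, -0.427, 1.55, 0.221, 1.138, -0.21], TCP at [0.283, -0.585, 0.209] pointing down, gripper open.
Joint ranges: [-2.88, 2.88], [-0.31, 2.03], [-1.54, 1.56], [0.2, 2.42], [-1.41, 4.55], [0.19, 2.02], [-2.57, 2.57]. Speed limits (rad/s): [2.57, 2.57, 3.14, 3.14, 3.14, 3.14, 3.14].

INTERFACE

Orientations are given as a unit quaternion [w, x, y, z].
In Python, from rig import get_obs, optics, sign_off gives the robot as it stands.
- The arm moves only by the shell command python3 -m jog 'ROWS' [FORCE]. ROWS is JSON, a list of rows, each a list of 7 numbers: the shift along the tool's x, y, z in m, then the turn, a rotation vector about the tool's x, y, z in rad, then the opening in per cent of the stroke, from 0 (shut) to 100 (fully open). In form: [[x, y, z, ax, ay, az, hand], ...]. A call has 1 to 20 rows; each row shifts and turns the commanded pose from where the row before left it, along the tool's axes as they then stand; what a row does not reach is not made up. A row lasts 1/10 s, in which the tool goes at most 50 mm and 8.59 degrees, less where a joint would pass 70% of its speed; a pose out of reach is approached as far as the arm can. A call with a gripper value outside its range is refused whole. The fingers move at their own pace and stop on an object; FORCE is the grip in N (left out, the last holds). Time passes only in rows, so rows that do not move let the fingers close. It gives the time, the measured TCP pose, the force, the opening and the grip force at its end, in the units of the state.
- get_obs(): the state, without advancing time (a new reading comes with each control period).
- optics.get_image(name): name is "scene" or "side" or "wrist"; returns a dict with "color" (384x512x3 uint8, red, green, blue), "mtx" (3x3 intrinsics, pixels), "T" (4x4, takes a point from camera to world coordinates); the wrist camera has in their place "hand_eye" (4x4, takes a point from camera to tool coordinates, whose origin is the TCP and whose axes are the flange's). Camera axes: x right, y down, z forward; pixel columns grow to the right and rows downward; lengths in m; the calibration is good to about 2 mm. The wrist camera is an equidistant fisheye: a pixel r from the principal point sees the ray r / f radians off the axis. A picture is of the moment at which its call begins: read the wrist's pose just before it. There is no depth.
- sign_off(): hands the job in; it is judged then, once.
The state is a dict: "t": time; "qpos": joint angles; "joint_vel": joint speeds; "joint_efforts": joint torques, N m; "position": TCP position; "ee_rot": TCP orientation; "force": force on the tool from outside, world axes, zero at the start; "torque": the same for the moment, N m; "grip_width": opening from 0.0 (shut) to 1.0 (fully open); "grasp_force": force on a finger pad.
Only numpy, scipy, OpenCV 4.12 (cv2) and the standard library are available. Lean on these libraries where they do the work, as an engineer would, in place of code of your own. Each camera call takes 0.05 s, during which the arm holds its last target. There are 200 camera calls.

## Working session

There is one attempt and no reset: what is moved stays moved. The work goes in short steps, Python scripts to look and compute and a shell command to move; the robot and the scene stay as the last step left them, time stands still between calls to the robot, and variables do not carry over. Pictures are saved under pics/ and viewed, at most 14 in all, crops included, and the job is handed in when it is done.

```bash
mkdir -p pics; ls; python3 - <<'E'
from rig import get_obs, optics
import cv2,numpy as np
o=get_obs();print({k:np.round(o[k],3) for k in ('t','position','ee_rot','force','grip_width')})
for n in("scene","side","wrist"):
    d=optics.get_image(n);cv2.imwrite(f"pics/{n}0.png",d["color"][:,:,::-1])
    print(n,d["mtx"].round(1).tolist(),(d["T"] if "T" in d else d["hand_eye"]).round(3).tolist())
E
```

```text
pics
{'t': np.float64(0.0), 'position': array([ 0.283, -0.584,  0.207]), 'ee_rot': array([-0.001,  0.975,  0.224, -0.   ]), 'force': array([ 0.237, -0.037, -0.51 ]), 'grip_width': np.float64(0.998)}
scene [[359.7, 0.0, 254.6], [0.0, 359.7, 186.9], [0.0, 0.0, 1.0]] [[0.656, 0.418, -0.628, 1.143], [0.754, -0.336, 0.564, -0.666], [0.025, -0.844, -0.536, 0.651], [0.0, 0.0, 0.0, 1.0]]
side [[491.9, 0.0, 251.2], [0.0, 491.9, 192.2], [0.0, 0.0, 1.0]] [[-0.944, -0.25, 0.214, 0.142], [-0.329, 0.676, -0.659, 0.888], [0.02, -0.693, -0.721, 1.17], [0.0, 0.0, 0.0, 1.0]]
wrist [[297.3, 0.0, 256.8], [0.0, 297.3, 190.0], [0.0, 0.0, 1.0]] [[0.0, -0.958, -0.288, 0.078], [1.0, 0.0, -0.0, -0.001], [0.0, -0.288, 0.958, -0.177], [0.0, 0.0, 0.0, 1.0]]
```

View pics/scene0.png

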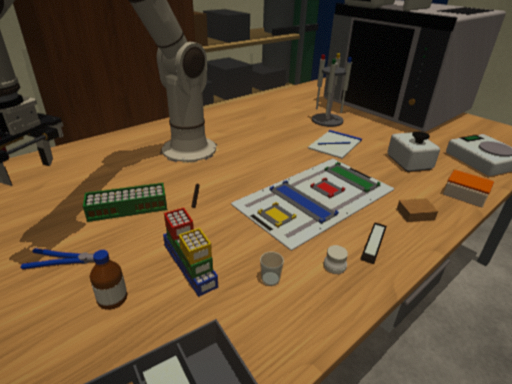

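View pics/side0.png

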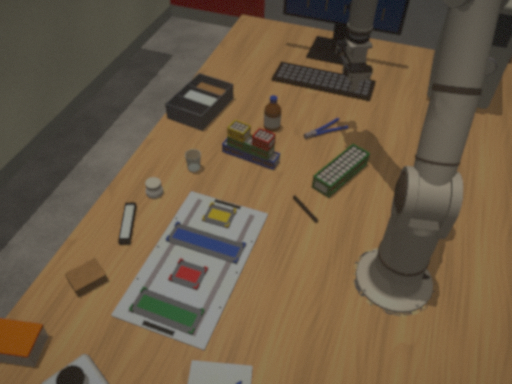

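Scene picture: the stack has red at (178,222) and yellow at (195,245), with green under them and blue at the bottom (205,283). The long green rack alone at (125,200) is the larger decoy. The bottle is at (107,280), with the beaker at (271,268). The tray's cradles are yellow (275,213), blue (305,200), red (327,187) and green (352,176). The side picture agrees: yellow (239,130), red (263,138), and cradles at (219,215), (206,243), (188,274), (168,311).

Candidates in scene px: green = (200,262) in the stack, or the long one at (125,200), so I take the one in the stack. Red = rack (178,222) or cradle strip (327,187). Yellow = rack (195,245) or strip (275,213). Blue = (190,270) in the stack, or the bottle cap, pliers and strip.

```bash
cat > h.py <<'E'
from rig import get_obs, optics
import cv2,numpy as np
from scipy.spatial.transform import Rotation as R
HSV={'red':[((0,120,60),(8,255,255)),((172,120,60),(180,255,255))],'yellow':[((20,120,70),(33,255,255))],
 'green':[((45,90,25),(80,255,255))],'blue':[((105,120,40),(130,255,255))]}
def grab(n,save=None):
    o=get_obs();d=optics.get_image(n)
    if n=='wrist':
        q=o['ee_rot'];M=np.eye(4);M[:3,:3]=R.from_quat([q[1],q[2],q[3],q[0]]).as_matrix();M[:3,3]=o['position'];d['T']=M@d['hand_eye']
    d['n']=n
    if save:cv2.imwrite(f'pics/{save}.png',d['color'][:,:,::-1])
    return d
def cast(d,px,z):
    K=d['mtx'];p=(np.asarray(px,float).reshape(-1,2)-K[:2,2])/K[0,0]
    if d['n']=='wrist':
        r=np.linalg.norm(p,axis=1)+1e-12;v=np.c_[p*(np.sin(r)/r)[:,None],np.cos(r)]
    else:v=np.c_[p,np.ones(len(p))]
    v=v@d['T'][:3,:3].T;c=d['T'][:3,3];return (c+v*((z-c[2])/v[:,2])[:,None])[:,:2]
def blobs(d,col,z,amin=40):
    h=cv2.cvtColor(d['color'],cv2.COLOR_RGB2HSV);m=sum(cv2.inRange(h,np.array(a),np.array(b)) for a,b in HSV[col])
    out=[]
    for c in cv2.findContours(m,cv2.RETR_EXTERNAL,cv2.CHAIN_APPROX_NONE)[0]:
        if cv2.contourArea(c)<amin:continue
        w=cast(d,c,z).astype(np.float32);(x,y),(a,b),t=cv2.minAreaRect((w*1000).astype(np.float32))
        if a<b:a,b,t=b,a,t+90
        out.append((c.reshape(-1,2).mean(0).round().astype(int).tolist(),(round(x),round(y)),(round(a),round(b)),round((t+90)%180-90,1)))
    return out
E
python3 - <<'E'
from h import *
for n in('scene','side'):
    d=grab(n)
    for c in HSV:
        print(n,c)
        for b in blobs(d,c,.012):print('  ',b)
    if n=='scene': 
        print('stack', cast(d,[[178,213],[195,234]],.12),'bottle',cast(d,[110,303],0),'beaker',cast(d,[271,281],0))
        cv2.imwrite('pics/crop.png',cv2.resize(d['color'][195:300,150:225,::-1],None,fx=5,fy=5,interpolation=2))
    else: print('stack',cast(d,[[263,134],[239,127]],.12),'bottle',cast(d,[272,128],0),'beaker',cast(d,[194,170],0))
E
```

```text
scene red
   ([178, 222], (401, -284), (129, 73), -13.3)
   ([327, 189], (553, 185), (74, 58), -1.9)
scene yellow
   ([198, 248], (525, -303), (160, 78), -10.7)
   ([277, 216], (554, -51), (77, 59), -0.5)
scene green
   ([188, 258], (518, -323), (185, 67), -9.2)
   ([130, 202], (202, -358), (241, 154), 65.3)
   ([352, 177], (562, 315), (176, 52), -8.1)
   ([293, 61], (-852, 1487), (1393, 48), -47.6)
   ([307, 56], (-962, 1789), (1921, 95), -49.0)
   ([312, 11], (-2953, 4096), (3064, 192), -49.5)
   ([297, 12], (-3033, 3841), (3042, 100), -47.1)
scene blue
   ([201, 281], (616, -351), (88, 63), -7.9)
   ([101, 257], (398, -507), (48, 32), -9.5)
   ([51, 259], (336, -596), (141, 67), 48.0)
   ([305, 203], (553, 71), (213, 53), -6.2)
stack [[ 0.49313445 -0.33181066]
 [ 0.58645821 -0.3434149 ]] bottle [[ 0.54106979 -0.54466838]] beaker [[ 0.72198233 -0.22598867]]
side red
   ([188, 274], (549, 191), (63, 38), -1.4)
   ([263, 138], (539, -443), (106, 74), -88.3)
   ([220, 6], (1078, -1341), (489, 177), 21.7)
side yellow
   ([219, 215], (549, -44), (63, 40), -0.6)
   ([238, 131], (642, -458), (118, 82), -86.6)
side green
   ([167, 310], (555, 314), (157, 36), -2.3)
side blue
   ([206, 242], (548, 69), (196, 34), -1.5)
stack [[ 0.50628006 -0.34156513]
 [ 0.59423031 -0.34818745]] bottle [[ 0.52709621 -0.52774122]] beaker [[ 0.70953283 -0.21426547]]
```

View pics/crop.png

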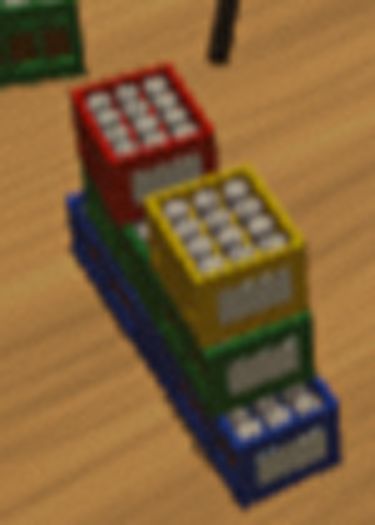

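The crop confirms it: red (140,130) and yellow (230,240) with white caps stand on green, and green stands on blue (blue's near end at 280,450). I'll move over the stack for a wrist look.

```bash
python3 -m jog '[[0,0,-0.045,0,0,0,100],[0,0,-0.045,0,0,0,100],[0.042,-0.013,0,0,0,0,100],[0.042,-0.013,0,0,0,0,100],[0.042,-0.013,0,0,0,0,100],[0.042,-0.013,0,0,0,0,100],[0.042,-0.013,0,0,0,0,100],[0.042,-0.013,0,0,0,0,100],[0.042,-0.013,0,0,0,0,100],[0.042,-0.013,0,0,0,0,100],[0,0,0,0,0,0.135,100],[0,0,0,0,0,0.135,100],[0,0,0,0,0,0.135,100],[0,0,0,0,0,0.135,100],[0,0,0,0,0,0,100],[0,0,0,0,0,0,100],[0,0,0,0,0,0,100]]'
python3 - <<'E'
from h import *
d=grab('wrist','w1')
for c,z in(('red',.12),('yellow',.12),('green',.08),('blue',.04)):
    for b in blobs(d,c,z):print(c,b)
E
```

```text
t: 1.95
position: [0.5403, -0.345, 0.2985]
ee_rot: [-0.0, 0.999, -0.043, -0.0]
force: [-0.1, 0.7, -0.3]
grip_width: 1.001
grasp_force: 0.0
red ([7, 179], (566, 66), (49, 31), -1.9)
red ([256, 189], (509, -340), (71, 52), -11.6)
yellow ([406, 271], (364, -560), (77, 18), 2.8)
yellow ([107, 271], (404, -101), (79, 19), -13.0)
yellow ([88, 166], (566, -114), (49, 31), -0.7)
yellow ([259, 118], (599, -353), (64, 53), -10.6)
green ([267, 302], (306, -357), (206, 65), -90.0)
green ([256, 154], (547, -345), (51, 31), 80.2)
blue ([384, 238], (382, -550), (47, 12), 54.7)
blue ([404, 163], (511, -583), (45, 35), 65.0)
blue ([44, 172], (553, 46), (192, 38), -1.4)
blue ([261, 84], (645, -359), (51, 18), 81.9)
```

View pics/w1.png

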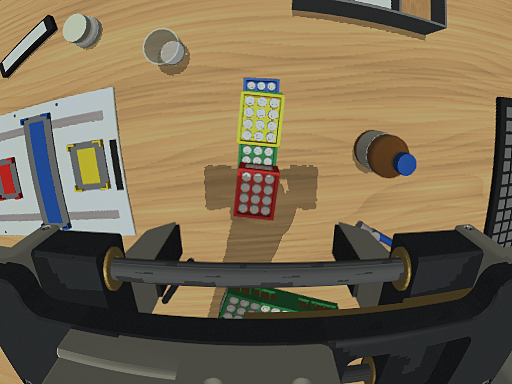

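The wrist picture shows yellow (261,118), the green gap (258,154), red (256,190) and blue's end (261,84), all in line at a yaw near −10°. The bottle (390,155) and beaker (165,50) are well clear. Yellow measures 64x53 mm, which matches its size. I'll grip yellow first.

```bash
cat >> h.py <<'E'
def plan(x,y,z,yaw,back=True):
    "turn first, then shift (tool axes) to TCP target; yaw in deg"
    o=get_obs();q=o['ee_rot'];a=2*np.arctan2(q[2],q[1]);b=np.radians(yaw)
    t=-(b-a);t=(t+np.pi)%(2*np.pi)-np.pi
    d=np.array([x,y,z])-o['position']
    print('turn',round(t,3),'shift',(d[:2]@np.array([[np.cos(b),np.sin(b)],[np.sin(b),-np.cos(b)]])).round(4),round(-d[2],4))
E
python3 -m jog '[[0,0,0,0,0,0.085,100],[0.03,-0.001,0.02,0,0,0,100],[0.029,-0.001,0.04,0,0,0,100],[0,0,0.04,0,0,0,100],[0,0,0.02,0,0,0,100],[0,0,0,0,0,0,100],[0,0,0,0,0,0,100]]' 
python3 - <<'E'
from h import *
d=grab('wrist','w2')
for b in blobs(d,'yellow',.12):print(b)
plan(.599,-.353,.097,-9.8)
E
```

```text
t: 2.7
position: [0.599, -0.3535, 0.179]
ee_rot: [-0.0, 0.996, -0.087, 0.0]
force: [-0.3, 0.2, 0.4]
grip_width: 0.999
grasp_force: 0.0
([406, 271], (497, -489), (53, 12), -0.5)
([107, 271], (549, -188), (53, 13), -18.0)
([58, 223], (605, -143), (28, 13), 83.4)
([67, 212], (615, -162), (18, 9), -87.8)
([257, 188], (602, -353), (70, 53), -10.4)
turn -0.003 shift [-0.0009 -0.0007] 0.0833
```

```bash
python3 -m jog '[[0,0,0.03,0,0,0,100],[0,0,0.03,0,0,0,100],[0,0,0.015,0,0,0,100],[0,0,0.007,0,0,0,100],[0,0,0,0,0,0,100],[0,0,0,0,0,0,100],[0,0,0,0,0,0,50],[0,0,0,0,0,0,50],[0,0,0,0,0,0,50],[0,0,0,0,0,0,50],[0,0,0,0,0,0,50],[0,0,0,0,0,0,50],[0,0,0,0,0,0,50]]' 20
```

```text
t: 4.05
position: [0.5988, -0.3534, 0.0966]
ee_rot: [0.0, 0.996, -0.087, -0.0]
force: [0.2, -0.4, 1.2]
grip_width: 0.561
grasp_force: 20.0
```

```bash
python3 -m jog '[[0,0,-0.01,0,0,0,50],[0,0,-0.03,0,0,0,50],[0,0,-0.04,0,0,0,50],[0,0,-0.04,0,0,0,50],[0,0,0,0,0,-0.07,50],[0,0,0,0,0,-0.075,50],[-0.013,-0.03,0,0,0,0,50],[-0.014,-0.035,0,0,0,0,50],[-0.013,-0.035,0,0,0,0,50],[-0.013,-0.03,0,0,0,0,50],[0,-0.03,0,0,0,0,50],[0,0,0,0,0,0,50],[0,0,0,0,0,0,50],[0,0,0,0,0,0,50]]'
python3 - <<'E'
from h import *
for n in('wrist','scene','side'):
    d=grab(n,'a_'+n)
    for c in HSV:
        for b in blobs(d,c,.012):
            if 480<b[1][0]<640: print(n,c,b)
E
```

```text
t: 5.45
position: [0.5505, -0.1931, 0.2169]
ee_rot: [0.0, 1.0, -0.015, 0.0]
force: [-0.1, 0.2, -1.4]
grip_width: 0.561
grasp_force: 20.0
wrist red ([26, 176], (550, 193), (64, 40), -1.1)
wrist red ([34, 152], (587, 165), (27, 11), 84.7)
wrist yellow ([131, 197], (509, -10), (21, 11), 75.3)
wrist yellow ([171, 196], (510, -70), (19, 12), 88.6)
wrist yellow ([148, 167], (550, -42), (64, 40), -0.8)
wrist yellow ([124, 141], (588, -11), (19, 11), 85.8)
wrist yellow ([166, 138], (587, -71), (19, 12), -88.5)
wrist green ([380, 159], (540, -370), (195, 82), -9.5)
wrist blue ([82, 169], (548, 71), (205, 40), -1.5)
wrist blue ([362, 147], (548, -352), (220, 70), -7.5)
scene red ([327, 189], (555, 191), (85, 53), -16.4)
scene yellow ([277, 216], (554, -50), (77, 58), -0.5)
scene green ([192, 254], (518, -321), (186, 71), -9.6)
scene green ([353, 178], (560, 315), (177, 53), -8.5)
scene blue ([188, 268], (542, -341), (236, 63), -7.4)
scene blue ([305, 203], (553, 70), (216, 52), -6.5)
side red ([188, 274], (549, 191), (63, 38), -1.4)
side red ([263, 137], (539, -443), (113, 77), -87.4)
side yellow ([219, 215], (549, -44), (63, 41), -0.2)
side green ([167, 310], (555, 314), (157, 36), -2.4)
side blue ([206, 242], (547, 69), (197, 34), -1.7)
```

View pics/a_wrist.png

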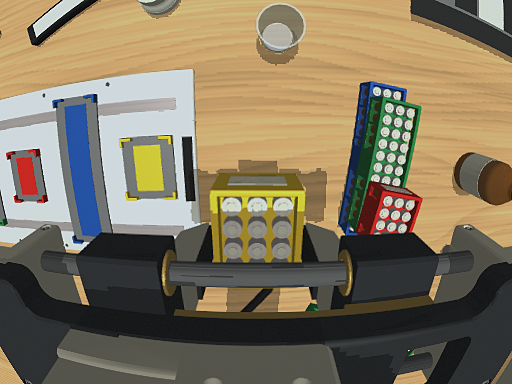

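The wrist view shows yellow held level at (257,210). The yellow cradle (148,167) lies at (0.549,-0.043) with a yaw of about −1.3°, and its 64x40 strip agrees in two views. Stack is undisturbed.

```bash
python3 -m jog '[[-0.001,-0.03,0,0,0,0,50],[-0.001,-0.03,0,0,0,0,50],[-0.002,-0.03,0,0,0,0,50],[-0.001,-0.03,0,0,0,0,50],[-0.001,-0.03,0,0,0,0,50],[0,0,0.03,0,0,0,50],[0,0,0.04,0,0,0,50],[0,0,0.04,0,0,0,50],[0,0,0.03,0,0,0,50],[0,0,0,0,0,0,50],[0,0,0,0,0,0,50],[0,0,0,0,0,0,50]]'
python3 -c "
from h import *
d=grab('wrist','w3')
for b in blobs(d,'yellow',.02):print(b)
plan(.549,-.043,.03,-1.4)"
```

```text
t: 6.8
position: [0.5507, -0.0419, 0.0784]
ee_rot: [0.0, 1.0, -0.015, 0.002]
force: [0.8, -0.1, 0.0]
grip_width: 0.564
grasp_force: 20.0
([304, 311], (427, -96), (290, 14), 88.3)
([347, 273], (472, -125), (54, 12), 7.1)
([167, 274], (477, 47), (54, 13), -7.4)
([257, 217], (536, -41), (94, 80), -1.7)
([220, 152], (589, -14), (18, 12), -87.6)
([296, 151], (589, -72), (18, 12), 85.7)
turn -0.005 shift [-0.0017  0.0011] 0.0486
```

View pics/w3.png

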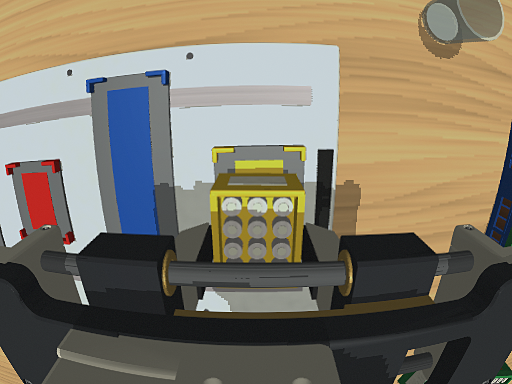

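```bash
python3 -m jog '[[-0.0015,0.001,0.02,0,0,0,50],[0,0,0.015,0,0,0,50],[0,0,0.008,0,0,0,50],[0,0,0.003,0,0,0,50],[0,0,0,0,0,0,50],[0,0,0,0,0,0,50],[0,0,0.001,0,0,0,50],[0,0,0.001,0,0,0,50],[0,0,0,0,0,0,50]]'
```

```text
t: 7.75
position: [0.5474, -0.0427, 0.0286]
ee_rot: [0.0, 1.0, -0.015, 0.0]
force: [0.6, 0.4, -1.0]
grip_width: 0.563
grasp_force: 20.0
```

```bash
python3 -m jog '[[0,0,0.0007,0,0,0,50],[0,0,0,0,0,0,50],[0,0,0,0,0,0,50]]'; python3 -m jog '[[0,0,0.0007,0,0,0,50],[0,0,0,0,0,0,50],[0,0,0,0,0,0,50]]'
```

```text
t: 8.05
position: [0.5475, -0.0427, 0.0285]
ee_rot: [0.0, 1.0, -0.015, 0.0]
force: [-2.4, -0.6, 5.7]
grip_width: 0.566
grasp_force: 20.0
t: 8.35
position: [0.5475, -0.0427, 0.0284]
ee_rot: [0.0, 1.0, -0.015, 0.0]
force: [-4.1, 1.3, 11.3]
grip_width: 0.563
grasp_force: 20.0
```

```bash
python3 -m jog '[[0,0,-0.0012,0,0,0,50],[0,0,0,0,0,0,60],[0,0,0,0,0,0,80],[0,0,0,0,0,0,80],[0,0,0,0,0,0,80],[0,0,-0.01,0,0,0,80],[0,0,-0.03,0,0,0,80],[0,0,-0.05,0,0,0,80],[0,0,-0.05,0,0,0,80],[0,0,-0.03,0,0,0,80],[0,0,0,0,0,0,80],[0,0,0,0,0,0,80]]'
python3 - <<'E'
from h import *
d=grab('wrist','w4')
for c,z in(('yellow',.052),('yellow',.02),('blue',.012),('red',.012),('green',.012)):
    for b in blobs(d,c,z):
            if 480<b[1][0]<640: print(c,z,b)
plan(.5055,-.340,.2,-9.8)
E
```

```text
t: 9.55
position: [0.5477, -0.0429, 0.1995]
ee_rot: [0.0, 1.0, -0.015, 0.001]
force: [-0.4, -0.9, -0.2]
grip_width: 0.801
grasp_force: 0.0
yellow 0.052 ([258, 174], (552, -44), (70, 67), -3.1)
yellow 0.052 ([282, 132], (591, -70), (15, 10), 89.0)
yellow 0.052 ([232, 133], (592, -17), (17, 10), -85.2)
yellow 0.02 ([258, 174], (545, -44), (77, 73), -3.1)
yellow 0.02 ([282, 132], (588, -72), (17, 11), 89.0)
yellow 0.02 ([232, 133], (589, -14), (18, 11), -85.2)
blue 0.012 ([457, 152], (556, -342), (225, 86), -16.8)
blue 0.012 ([170, 157], (556, 70), (189, 40), -1.4)
red 0.012 ([112, 200], (507, 163), (24, 10), -61.5)
red 0.012 ([91, 171], (550, 192), (63, 41), -1.3)
red 0.012 ([105, 143], (587, 164), (21, 11), 85.2)
green 0.012 ([30, 171], (556, 317), (163, 40), -2.5)
green 0.012 ([479, 162], (543, -396), (195, 105), -9.5)
turn 0.142 shift [0.01   0.2998] -0.0019
```

View pics/w4.png

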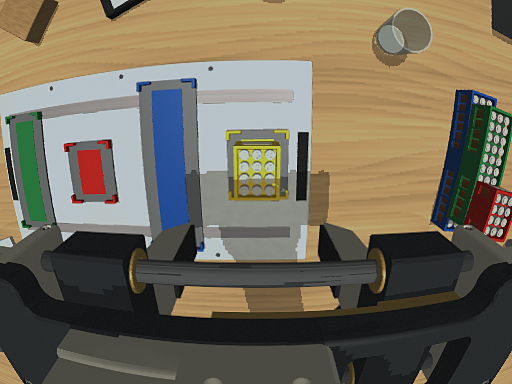

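Yellow sits in its cradle between the four corners (258,172), with the other strips in view: blue (170,157), red (91,171) and green (30,171). Next is red.

```bash
python3 -m jog '[[0,0,0,0,0,0.07,100],[0,0,0,0,0,0.072,100],[0.001,0.04,0,0,0,0,100],[0.001,0.045,0,0,0,0,100],[0.001,0.045,0,0,0,0,100],[0.001,0.045,0,0,0,0,100],[0.002,0.045,0,0,0,0,100],[0.002,0.045,0,0,0,0,100],[0.002,0.035,0,0,0,0,100],[0,0,0,0,0,0,100],[0,0,0,0,0,0,100],[0,0,0,0,0,0,100]]'
python3 - <<'E'
from h import *
d=grab('wrist','w5')
for c,z in(('red',.12),('green',.08),('blue',.04)):
    for b in blobs(d,c,z):print(c,z,b)
plan(.5055,-.340,.097,-9.8)
E
```

```text
t: 10.8
position: [0.506, -0.3378, 0.197]
ee_rot: [-0.001, 0.996, -0.084, -0.001]
force: [0.0, 0.3, 0.1]
grip_width: 0.998
grasp_force: 0.0
red 0.12 ([260, 179], (508, -340), (70, 52), -11.5)
green 0.08 ([355, 362], (199, -436), (24, 15), -88.5)
green 0.08 ([269, 307], (329, -332), (108, 40), 66.0)
green 0.08 ([258, 106], (584, -351), (102, 52), -9.2)
blue 0.04 ([12, 183], (556, 39), (179, 37), -1.5)
blue 0.04 ([455, 134], (515, -602), (53, 39), 79.8)
blue 0.04 ([256, 44], (648, -359), (51, 12), 81.8)
turn 0.003 shift [-0.0004  0.0025] 0.1004
```

```bash
python3 -m jog '[[-0.0005,0.0025,0.03,0,0,0.025,100],[0,0,0.04,0,0,0,100],[0,0,0.02,0,0,0,100],[0,0,0.01,0,0,0,100],[0,0,0,0,0,0,100],[0,0,0,0,0,0,100],[0,0,0,0,0,0,50],[0,0,0,0,0,0,50],[0,0,0,0,0,0,50],[0,0,0,0,0,0,50],[0,0,0,0,0,0,50],[0,0,0,0,0,0,50],[0,0,0,0,0,0,50]]' 20
```

```text
t: 12.15
position: [0.5052, -0.3423, 0.0985]
ee_rot: [-0.0, 0.995, -0.098, 0.0]
force: [0.2, 0.9, 1.6]
grip_width: 0.564
grasp_force: 20.0
```

```bash
python3 -m jog '[[0,0,-0.01,0,0,0,50],[0,0,-0.03,0,0,0,50],[0,0,-0.04,0,0,0,50],[0,0,-0.03,0,0,0,50],[0,0,0,0,0,-0.085,50],[0,0,0,0,0,-0.085,50],[0.004,-0.04,0,0,0,0,50],[0.003,-0.045,0,0,0,0,50],[0.003,-0.045,0,0,0,0,50],[0.003,-0.045,0,0,0,0,50],[0.003,-0.045,0,0,0,0,50],[0.003,-0.045,0,0,0,0,50],[0.003,-0.045,0,0,0,0,50],[0.002,-0.045,0,0,0,0,50],[0.002,-0.045,0,0,0,0,50],[0.002,-0.045,0,0,0,0,50],[0.002,-0.045,0,0,0,0,50],[0,-0.03,0,0,0,0,50],[0,0,0,0,0,0,50],[0,0,0,0,0,0,50]]'
python3 - <<'E'
from h import *
plan(.550,.192,.078,-1.5)
E
```

```text
t: 14.15
position: [0.5485, 0.1773, 0.2086]
ee_rot: [0.0, 1.0, -0.012, 0.0]
force: [-0.0, -1.0, -0.7]
grip_width: 0.557
grasp_force: 20.0
turn 0.002 shift [ 0.0011 -0.0147] 0.1306
```

```bash
python3 -m jog '[[0.001,-0.0145,0.02,0,0,0,50],[0,0,0.04,0,0,0,50],[0,0,0.04,0,0,0,50],[0,0,0.03,0,0,0,50],[0,0,0,0,0,0,50],[0,0,0,0,0,0,50],[0,0,0,0,0,0,50]]'
python3 - <<'E'
from h import *
d=grab('wrist','w6')
for c,z in(('red',.02),('green',.012),('blue',.012)):
    for b in blobs(d,c,z,25):
            if 380<b[1][0]<640: print(c,z,b)
plan(.550,.192,.032,-1.5)
E
```

```text
t: 14.85
position: [0.552, 0.191, 0.0805]
ee_rot: [-0.0, 1.0, -0.014, 0.002]
force: [-0.4, 0.8, -0.1]
grip_width: 0.559
grasp_force: 20.0
red 0.02 ([257, 217], (536, 192), (94, 80), -1.5)
red 0.02 ([295, 152], (588, 162), (17, 12), 89.1)
red 0.02 ([220, 153], (590, 219), (17, 12), 87.9)
green 0.012 ([123, 169], (576, 315), (122, 40), -2.4)
blue 0.012 ([391, 158], (579, 69), (142, 40), -1.5)
turn -0.001 shift [-0.0021 -0.0007] 0.0487
```

View pics/w6.png

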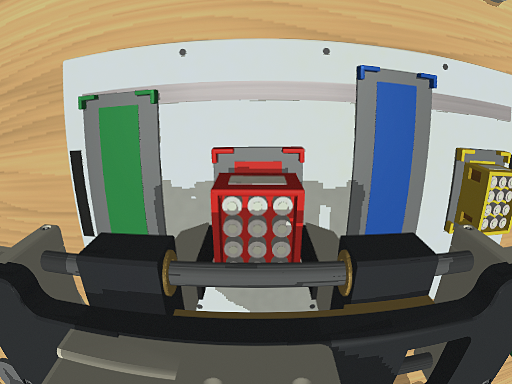

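Red hangs level (257,217) over its cradle, whose far corners are at (220,153) and (295,152), and it is centred. I'll lower it.

```bash
python3 -m jog '[[-0.003,0,0.02,0,0,0,50],[0,0,0.015,0,0,0,50],[0,0,0.009,0,0,0,50],[0,0,0.0045,0,0,0,50],[0,0,0,0,0,0,50],[0,0,0,0,0,0,50],[0,0,0.001,0,0,0,50],[0,0,0,0,0,0,50],[0,0,0,0,0,0,50]]'
```

```text
t: 15.8
position: [0.5477, 0.1916, 0.03]
ee_rot: [-0.0, 1.0, -0.013, 0.001]
force: [-1.6, -0.9, 7.1]
grip_width: 0.558
grasp_force: 20.0
```

Contact (7 N) at the expected height. I'll ease off, release and rise.

```bash
python3 -m jog '[[0,0,-0.0008,0,0,0,50],[0,0,0,0,0,0,60],[0,0,0,0,0,0,80],[0,0,0,0,0,0,80],[0,0,0,0,0,0,80],[0,0,-0.01,0,0,0,80],[0,0,-0.03,0,0,0,80],[0,0,-0.05,0,0,0,80],[0,0,-0.05,0,0,0,80],[0,0,-0.03,0,0,0,80],[0,0,0,0,0,0,80],[0,0,0,0,0,0,80]]'
python3 - <<'E'
from h import *
d=grab('wrist','w7')
for c,z in(('red',.052),('blue',.012),('green',.012)):
    for b in blobs(d,c,z):
            if 480<b[1][0]<640: print(c,z,b)
plan(.553,-.346,.2,-9.5)
E
```

```text
t: 17.0
position: [0.5476, 0.1913, 0.201]
ee_rot: [-0.0, 1.0, -0.013, 0.001]
force: [-1.3, -1.1, -1.1]
grip_width: 0.801
grasp_force: 0.0
red 0.052 ([258, 174], (552, 191), (70, 67), -1.5)
red 0.052 ([283, 133], (591, 165), (15, 10), 89.1)
red 0.052 ([232, 133], (592, 217), (14, 10), 87.9)
blue 0.012 ([351, 156], (548, 70), (204, 40), -1.6)
green 0.012 ([162, 160], (556, 316), (162, 40), -2.4)
turn 0.14 shift [0.0947 0.5284] -0.0004
```

```bash
python3 -m jog '[[0,0,0,0,0,0.07,100],[0,0,0,0,0,0.07,100],[0.008,0.044,0,0,0,0,100],[0.008,0.044,0,0,0,0,100],[0.008,0.044,0,0,0,0,100],[0.008,0.044,0,0,0,0,100],[0.008,0.044,0,0,0,0,100],[0.008,0.044,0,0,0,0,100],[0.008,0.044,0,0,0,0,100],[0.008,0.044,0,0,0,0,100],[0.008,0.044,0,0,0,0,100],[0.008,0.044,0,0,0,0,100],[0.008,0.044,0,0,0,0,100],[0.007,0.044,0,0,0,0,100],[0,0,0,0,0,0,100],[0,0,0,0,0,0,100],[0,0,0,0,0,0,100]]'
python3 - <<'E'
from h import *
d=grab('wrist','w8')
for c,z in(('green',.08),('blue',.04)):
    for b in blobs(d,c,z):print(c,z,b)
plan(.553,-.346,.057,-9.5)
E
```

```text
t: 18.75
position: [0.5532, -0.3432, 0.1982]
ee_rot: [-0.001, 0.997, -0.082, -0.001]
force: [0.8, 0.6, -0.1]
grip_width: 1.003
grasp_force: 0.0
green 0.08 ([261, 172], (554, -346), (161, 52), -9.4)
blue 0.04 ([450, 182], (498, -600), (54, 39), 64.6)
blue 0.04 ([14, 195], (579, 38), (139, 37), -1.4)
blue 0.04 ([259, 90], (645, -359), (50, 19), 81.3)
turn 0.002 shift [-0.0001  0.0032] 0.1417
```

View pics/w8.png

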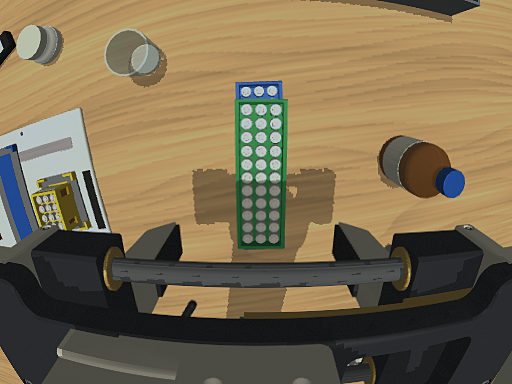

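Green lies at (261,172), 161x52 mm at (0.554,-0.346): the smaller (162 mm) rack. Blue's end shows at (259,90). Now I'll grip green.

```bash
python3 -m jog '[[0.001,0.003,0.04,0,0,0,100],[0,0,0.045,0,0,0,100],[0,0,0.035,0,0,0,100],[0,0,0.02,0,0,0,100],[0,0,0,0,0,0,100],[0,0,0,0,0,0,100],[0,0,0,0,0,0,50],[0,0,0,0,0,0,50],[0,0,0,0,0,0,50],[0,0,0,0,0,0,50],[0,0,0,0,0,0,50],[0,0,0,0,0,0,50],[0,0,0,0,0,0,50]]' 28
```

```text
t: 20.1
position: [0.5542, -0.3479, 0.0599]
ee_rot: [-0.0, 0.997, -0.083, 0.0]
force: [0.2, 1.9, 2.4]
grip_width: 0.551
grasp_force: 28.0
```

```bash
python3 -m jog '[[0,0,-0.008,0,0,0,50],[0,0,-0.02,0,0,0,50],[0,0,-0.04,0,0,0,50],[0,0,-0.045,0,0,0,50],[0,0,-0.04,0,0,0,50],[0,0,0,0,0,-0.06,50],[0,0,0,0,0,-0.064,50],[0,0,0,0,0,0,50],[0,0,0,0,0,0,50]]'
python3 -m jog '[[-0.001,-0.025,0,0,0,0,50],[-0.002,-0.04,0,0,0,0,50],[-0.002,-0.042,0,0,0,0,50],[-0.002,-0.042,0,0,0,0,50],[-0.002,-0.042,0,0,0,0,50],[-0.002,-0.042,0,0,0,0,50],[-0.002,-0.042,0,0,0,0,50],[-0.002,-0.042,0,0,0,0,50],[-0.002,-0.042,0,0,0,0,50],[-0.002,-0.042,0,0,0,0,50],[-0.002,-0.042,0,0,0,0,50],[-0.002,-0.042,0,0,0,0,50],[-0.002,-0.042,0,0,0,0,50],[-0.002,-0.042,0,0,0,0,50],[-0.001,-0.04,0,0,0,0,50],[0,-0.03,0,0,0,0,50],[0,-0.02,0,0,0,0,50],[0,0,0,0,0,0,50],[0,0,0,0,0,0,50],[0,0,0,0,0,0,50]]'
python3 - <<'E'
from h import *
d=grab('wrist','w9')
for b in blobs(d,'green',.012):print(b)
plan(.556,.315,.08,-2.2)
E
```

```text
t: 21.0
position: [0.5535, -0.3484, 0.2123]
ee_rot: [-0.0, 1.0, -0.022, -0.0]
force: [0.2, 0.6, -1.8]
grip_width: 0.551
grasp_force: 28.0
t: 23.0
position: [0.5542, 0.3094, 0.2122]
ee_rot: [0.001, 1.0, -0.022, -0.0]
force: [1.0, -0.5, -2.2]
grip_width: 0.55
grasp_force: 28.0
([268, 300], (337, 303), (47, 11), -7.9)
([246, 299], (339, 337), (47, 9), -3.3)
([291, 299], (336, 266), (50, 18), -1.8)
([223, 299], (341, 373), (50, 18), -2.6)
([257, 191], (528, 312), (241, 126), -2.3)
turn -0.006 shift [ 0.0014 -0.0058] 0.1323
```

View pics/w9.png

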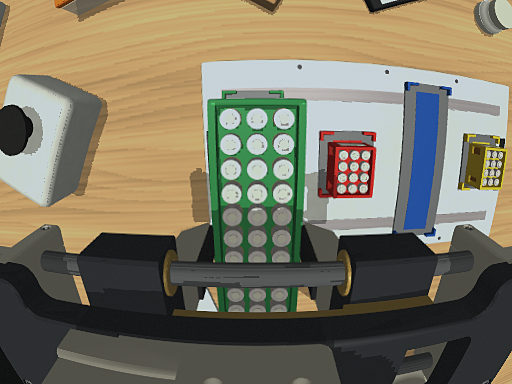

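Green held level over its cradle. The far guides are peeking out at (225,94) and (283,94), and the rack is slightly right (−y) of the cradle as computed. I'll descend and check again.

```bash
python3 -m jog '[[0.001,-0.006,0.03,0,0,0,50],[0,0,0.04,0,0,0,50],[0,0,0.035,0,0,0,50],[0,0,0.025,0,0,0,50],[0,0,0,0,0,0,50],[0,0,0,0,0,0,50],[0,0,0,0,0,0,50]]'
python3 - <<'E'
from h import *
d=grab('wrist','w10')
for n in ('wrist','scene','side'):
    d=grab(n) if n!='wrist' else d
    h=cv2.cvtColor(d['color'],cv2.COLOR_RGB2HSV)
    for z in (.02,.1):
      for b in blobs(d,'green',z,15):
        if 380<b[1][0]<680 and b[1][1]>200: print(n,z,b)
plan(.556,.315,.032,-2.4)
cv2.imwrite('pics/w10c.png',cv2.resize(grab('wrist')['color'][60:240,150:370,::-1],None,fx=3,fy=3))
E
```

```text
t: 23.75
position: [0.5567, 0.3177, 0.0848]
ee_rot: [-0.001, 1.0, -0.022, 0.002]
force: [0.2, 0.9, -0.9]
grip_width: 0.552
grasp_force: 28.0
wrist 0.02 ([268, 300], (446, 313), (30, 7), -7.9)
wrist 0.02 ([246, 299], (447, 334), (30, 6), -3.2)
wrist 0.02 ([292, 299], (445, 289), (32, 12), -2.0)
wrist 0.02 ([223, 299], (448, 357), (32, 11), -2.0)
wrist 0.02 ([257, 184], (570, 319), (158, 82), -2.5)
wrist 0.1 ([268, 300], (508, 314), (20, 5), -7.9)
wrist 0.1 ([246, 299], (509, 328), (20, 4), -3.2)
wrist 0.1 ([292, 299], (508, 298), (21, 8), -2.0)
wrist 0.1 ([223, 299], (509, 343), (21, 8), -2.0)
wrist 0.1 ([257, 184], (591, 317), (106, 55), -2.5)
scene 0.02 ([353, 178], (569, 305), (173, 53), -8.8)
scene 0.02 ([356, 159], (481, 429), (216, 124), 3.4)
scene 0.1 ([356, 159], (565, 291), (189, 108), 3.4)
side 0.02 ([176, 315], (525, 321), (101, 34), -2.6)
side 0.1 ([176, 315], (499, 360), (94, 31), -2.6)
turn -0.001 shift [-0.0001  0.0028] 0.0526
```

View pics/w10c.png

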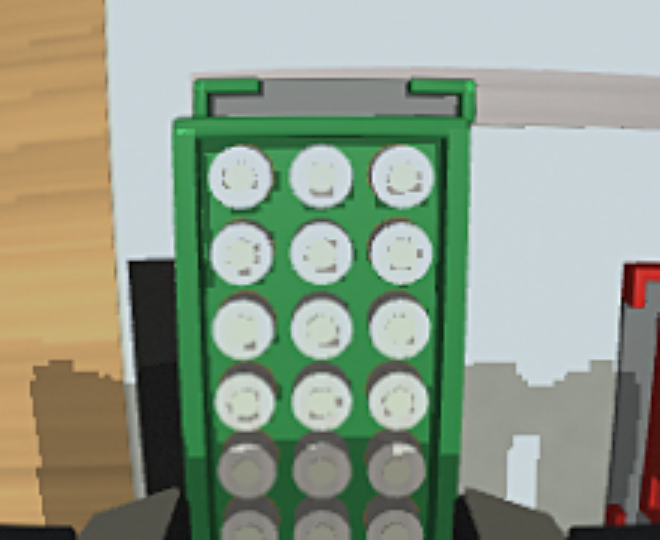

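```bash
python3 - <<'E'
from h import *
d=grab('wrist')
print(cast(d,[[214.3,87],[308.7,87]],.02), cast(d,[[208.5,99.5],[306.5,99.5]],.124-.019))
E
```

```text
[[0.64923727 0.34902077]
 [0.64631889 0.27310406]] [[0.63733307 0.34051552]
 [0.63520102 0.28924022]]
```

Measured: cradle centre (0.555,0.315) and rack (0.555,0.318), so I'll shift 3 mm and lower.

```bash
python3 -m jog '[[0,0.003,0.02,0,0,0,50],[0,0,0.017,0,0,0,50],[0,0,0.008,0,0,0,50],[0,0,0.005,0,0,0,50],[0,0,0,0,0,0,50],[0,0,0,0,0,0,50],[0,0,0,0,0,0,50]]'
```

```text
t: 24.7
position: [0.5552, 0.3147, 0.033]
ee_rot: [-0.0, 1.0, -0.021, 0.0]
force: [-0.6, -0.4, -1.9]
grip_width: 0.557
grasp_force: 28.0
```

```bash
python3 -m jog '[[0,0,0.0007,0,0,0,50],[0,0,0,0,0,0,50],[0,0,0,0,0,0,50]]';python3 -m jog '[[0,0,0.0007,0,0,0,50],[0,0,0,0,0,0,50],[0,0,0,0,0,0,50]]'
```

```text
t: 25.0
position: [0.555, 0.3142, 0.032]
ee_rot: [-0.0, 1.0, -0.021, 0.0]
force: [0.4, 0.2, -2.3]
grip_width: 0.556
grasp_force: 28.0
t: 25.3
position: [0.5551, 0.3143, 0.0317]
ee_rot: [-0.0, 1.0, -0.021, 0.0]
force: [-1.6, -0.3, 3.6]
grip_width: 0.552
grasp_force: 28.0
```

Touched down as expected. Release, rise and look.

```bash
python3 -m jog '[[0,0,-0.0003,0,0,0,50],[0,0,0,0,0,0,60],[0,0,0,0,0,0,80],[0,0,0,0,0,0,80],[0,0,0,0,0,0,80],[0,0,-0.01,0,0,0,80],[0,0,-0.03,0,0,0,80],[0,0,-0.05,0,0,0,80],[0,0,-0.05,0,0,0,80],[0,0,-0.03,0,0,0,80],[0,0,0,0,0,0,80],[0,0,0,0,0,0,80]]'
python3 - <<'E'
from h import *
d=grab('wrist','w11')
for c,z in(('red',.052),('blue',.012),('green',.052)):
    for b in blobs(d,c,z):
            if 480<b[1][0]<640: print(c,z,b)
plan(.552,-.345,.2,-8.2)
E
```

```text
t: 26.5
position: [0.5554, 0.3144, 0.203]
ee_rot: [-0.0, 1.0, -0.021, 0.001]
force: [-0.4, -0.6, -0.3]
grip_width: 0.803
grasp_force: 0.0
red 0.052 ([353, 171], (552, 201), (71, 71), 87.1)
red 0.052 ([377, 137], (592, 175), (17, 11), -89.6)
red 0.052 ([332, 136], (594, 228), (17, 9), -82.7)
blue 0.012 ([428, 163], (548, 69), (205, 40), -1.5)
green 0.052 ([257, 175], (555, 315), (160, 68), -2.4)
turn 0.101 shift [0.0914 0.6524] 0.0014
```

View pics/w11.png

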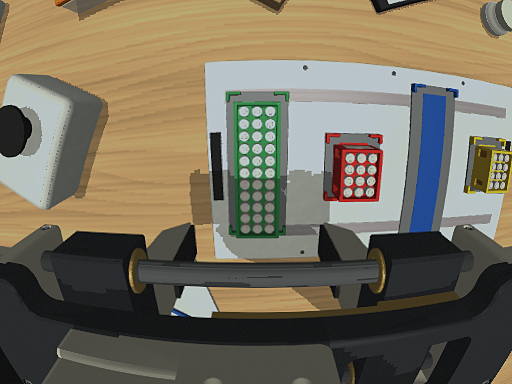

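Green is seated centrally between its corner guides (258,168), and red and yellow are seated too. Now back for blue.

```bash
python3 -m jog '[[0,0,0,0,0,0.05,100],[0,0,0,0,0,0.051,100],[0.006,0.043,0,0,0,0,100],[0.006,0.043,0,0,0,0,100],[0.006,0.043,0,0,0,0,100],[0.006,0.043,0,0,0,0,100],[0.006,0.043,0,0,0,0,100],[0.006,0.043,0,0,0,0,100],[0.006,0.043,0,0,0,0,100],[0.006,0.043,0,0,0,0,100],[0.006,0.044,0,0,0,0,100],[0.006,0.044,0,0,0,0,100],[0.006,0.044,0,0,0,0,100],[0.006,0.044,0,0,0,0,100],[0.006,0.044,0,0,0,0,100],[0.007,0.044,0,0,0,0,100],[0.006,0.044,0,0,0,0,100],[0,0,0,0,0,0,100],[0,0,0,0,0,0,100],[0,0,0,0,0,0,100]]'
python3 - <<'E'
from h import *
d=grab('wrist','w12')
for b in blobs(d,'blue',.04):print(b)
plan(.552,-.345,.021,-8.2)
E
```

```text
t: 28.55
position: [0.5516, -0.3422, 0.2001]
ee_rot: [-0.001, 0.997, -0.071, -0.001]
force: [-0.8, -0.0, -0.0]
grip_width: 1.002
grasp_force: 0.0
([449, 184], (499, -601), (53, 39), 64.0)
([14, 192], (573, 39), (150, 38), -1.4)
([262, 162], (553, -347), (203, 52), -7.3)
turn 0.002 shift [0.0004 0.0032] 0.1796
```

```bash
python3 -m jog '[[0.001,0.005,0.04,0,0,-0.012,100],[0,0,0.045,0,0,0,100],[0,0,0.045,0,0,0,100],[0,0,0.03,0,0,0,100],[0,0,0.018,0,0,0,100],[0,0,0,0,0,0,100],[0,0,0,0,0,0,100],[0,0,0,0,0,0,50],[0,0,0,0,0,0,50],[0,0,0,0,0,0,50],[0,0,0,0,0,0,50],[0,0,0,0,0,0,50],[0,0,0,0,0,0,50],[0,0,0,0,0,0,50]]' 32
```

```text
t: 30.0
position: [0.5522, -0.3492, 0.0235]
ee_rot: [-0.0, 0.998, -0.066, -0.0]
force: [-0.6, -0.6, 0.5]
grip_width: 0.506
grasp_force: 0.0
```

The fingers closed with nothing between them, so I'll look before moving.

```bash
python3 - <<'E'
from h import *
o=get_obs();print(o['grip_width'],o['grasp_force'],o['position'])
d=grab('wrist','w13')
for b in blobs(d,'blue',.04):print(b)
s=grab('scene')['color'][170:320,80:300,::-1]
w=d['color'][:,:,::-1]
cv2.imwrite('pics/w13c.png',np.vstack([cv2.resize(s,(440,300)),cv2.resize(w,(440,300))]))
E
```

```text
0.5062089213009442 0.0 [ 0.55216873 -0.34921191  0.02347796]
([266, 299], (505, -348), (20, 3), -6.9)
([245, 299], (506, -334), (20, 4), -8.3)
([289, 299], (503, -363), (21, 7), -6.2)
([222, 299], (508, -319), (21, 7), -7.0)
([255, 182], (595, -353), (120, 52), -7.3)
```

View pics/w13c.png

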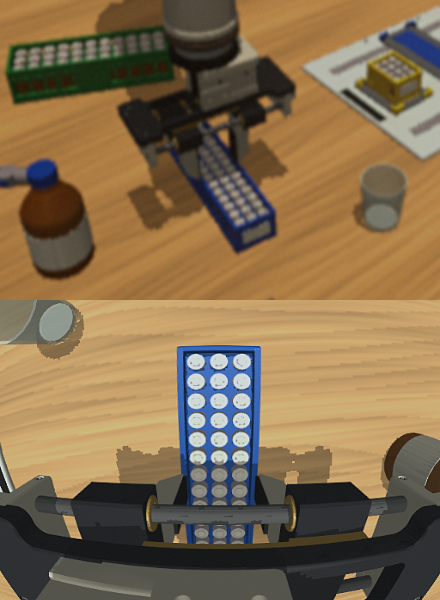

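The rack is between the fingers and undisturbed (wrist 219,440). The pads probably sit in the side windows, so 50 % is simply not tight enough. I'll close further.

```bash
python3 -m jog '[[0,0,0,0,0,0,40],[0,0,0,0,0,0,40],[0,0,0,0,0,0,40]]' 32
```

```text
t: 30.4
position: [0.5522, -0.3492, 0.0235]
ee_rot: [-0.0, 0.998, -0.066, -0.0]
force: [0.4, 0.1, -0.0]
grip_width: 0.403
grasp_force: 0.0
```

```bash
python3 - <<'E'
from h import *
o=get_obs();print(o['grip_width'],o['grasp_force'],o['position'],o['t'])
d=grab('wrist','w14')
w=d['color'][160:310,150:360,::-1]; s=grab('scene')['color'][200:300,130:240,::-1]
p=cv2.imread('pics/w9.png')[160:310,150:360]
cv2.imwrite('pics/w14c.png',np.hstack([np.vstack([cv2.resize(w,(420,300)),cv2.resize(p,(420,300))]),cv2.resize(s,(380,600),interpolation=2)]))
E
```

```text
0.40346127258242104 0.0 [ 0.5522365 -0.3491796  0.0235041] 30.4
```

View pics/w14c.png

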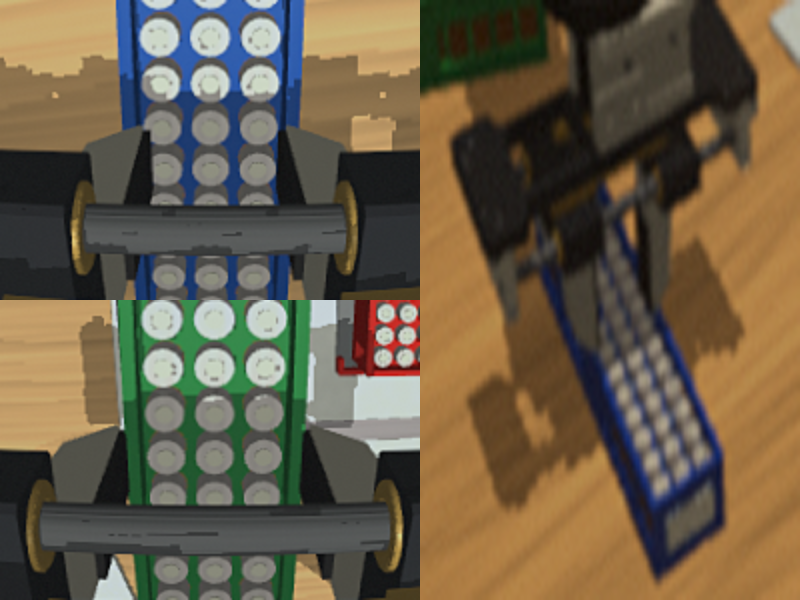

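The fingers read 37 mm and do look drawn inside the rim at (150,130) and (283,130). I'll project where the fingertips should appear, to tell "above the rim" from "inside it".

```bash
python3 - <<'E'
from h import *
o=get_obs();q=o['ee_rot'];M=R.from_quat([q[1],q[2],q[3],q[0]]).as_matrix()
for n in('scene','side'):
    d=grab(n,'b_'+n);T=np.linalg.inv(d['T'])
    for s in(-1,1):
        for zz in(.011,-.0165,-.04):
            p=o['position']+M@np.array([0,s*.0185,zz]);c=T[:3,:3]@p+T[:3,3];u=d['mtx']@c
            print(n,s,zz,p.round(4),(u[:2]/u[2]).round(1))
    cv2.imwrite(f'pics/b_{n}c.png',d['color'][:,:,::-1])
a=cv2.imread('pics/b_scene.png')[215:290,160:235];b=cv2.imread('pics/b_side.png')[110:185,210:285]
cv2.imwrite('pics/b_c.png',np.hstack([cv2.resize(a,(400,400),interpolation=0),cv2.resize(b,(400,400),interpolation=0)]))
E
```

```text
scene -1 0.011 [ 0.5547 -0.3309  0.0125] [195.  258.8]
scene -1 -0.0165 [ 0.5547 -0.3309  0.04  ] [194.3 250.6]
scene -1 -0.04 [ 0.5547 -0.3309  0.0635] [193.7 243.3]
scene 1 0.011 [ 0.5499 -0.3676  0.0125] [181.2 264.4]
scene 1 -0.0165 [ 0.5498 -0.3676  0.04  ] [180.3 256.1]
scene 1 -0.04 [ 0.5498 -0.3676  0.0635] [179.4 248.8]
side -1 0.011 [ 0.5547 -0.3309  0.0125] [247.8 156.5]
side -1 -0.0165 [ 0.5547 -0.3309  0.04  ] [247.9 150.6]
side -1 -0.04 [ 0.5547 -0.3309  0.0635] [248.  145.5]
side 1 0.011 [ 0.5499 -0.3676  0.0125] [252.5 150.4]
side 1 -0.0165 [ 0.5498 -0.3676  0.04  ] [252.7 144.5]
side 1 -0.04 [ 0.5498 -0.3676  0.0635] [252.9 139.3]
```

View pics/b_c.png

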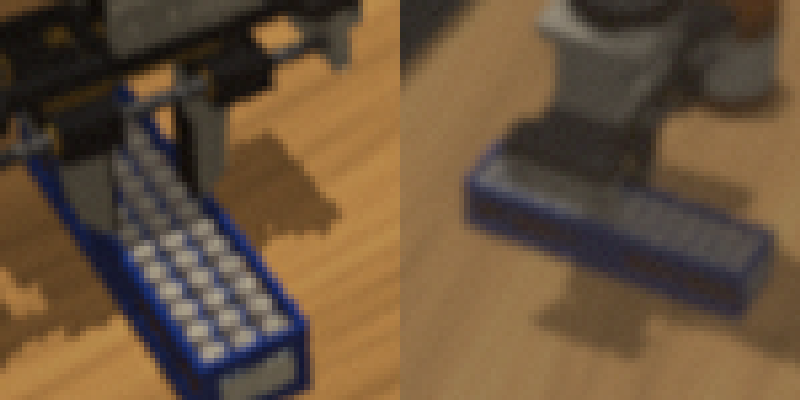

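The tips vanish behind the rim where the z = 0.04 points project ((187,233) expected, (200,195) seen). So the fingers are inside the rack outline without any contact force. I'll open gently and see whether anything resists.

```bash
python3 -m jog '[[0,0,0,0,0,0,100],[0,0,0,0,0,0,100],[0,0,0,0,0,0,100],[0,0,0,0,0,0,100],[0,0,0,0,0,0,100],[0,0,0,0,0,0,100],[0,0,0,0,0,0,100]]' 10
python3 - <<'E'
from h import *
d=grab('wrist')
print([b for b in blobs(d,'blue',.04) if abs(b[1][1]+350)<30])
E
python3 -m jog '[[0,0,0.006,0,0,0,100],[0,0,0,0,0,0,100],[0,0,0,0,0,0,70],[0,0,0,0,0,0,60],[0,0,0,0,0,0,55],[0,0,0,0,0,0,52],[0,0,0,0,0,0,52],[0,0,0,0,0,0,52],[0,0,0,0,0,0,52]]' 20
```

```text
t: 31.3
position: [0.5523, -0.3492, 0.0235]
ee_rot: [0.0, 0.998, -0.066, 0.0]
force: [0.1, -0.4, 0.7]
grip_width: 0.959
grasp_force: 0.0
[([266, 299], (505, -348), (20, 4), -6.9), ([245, 299], (506, -334), (20, 4), -8.3), ([289, 299], (503, -363), (21, 7), -6.2), ([255, 182], (595, -352), (120, 52), -7.4)]
t: 32.25
position: [0.5523, -0.3491, 0.0176]
ee_rot: [-0.0, 0.998, -0.066, 0.0]
force: [-0.2, 1.0, 1.1]
grip_width: 0.561
grasp_force: 20.0
```

Contact now: 51.6 mm wide, 20 N, 6 mm lower than before. I'll lift a little and check it comes along.

```bash
python3 -m jog '[[0,0,-0.004,0,0,0,52],[0,0,-0.004,0,0,0,52],[0,0,-0.006,0,0,0,52],[0,0,-0.006,0,0,0,52],[0,0,0,0,0,0,52],[0,0,0,0,0,0,52],[0,0,0,0,0,0,52]]' 24
python3 - <<'E'
from h import *
d=grab('wrist','w15')
print([b for b in blobs(d,'blue',.06) if abs(b[1][1]+350)<30])
a=d['color'][:,:,::-1];s=grab('scene')['color'][170:320,120:270,::-1]
cv2.imwrite('pics/w15c.png',np.hstack([cv2.resize(a,(400,300)),cv2.resize(s,(300,300))]))
E
```

```text
t: 32.95
position: [0.552, -0.3491, 0.0374]
ee_rot: [-0.0, 0.998, -0.066, -0.0]
force: [-0.1, -0.0, -2.4]
grip_width: 0.559
grasp_force: 24.0
[([267, 299], (509, -349), (19, 4), -8.9), ([246, 300], (511, -336), (19, 4), -6.8), ([292, 299], (507, -365), (20, 7), -7.5), ([257, 182], (596, -354), (116, 52), -7.5)]
```

View pics/w15c.png

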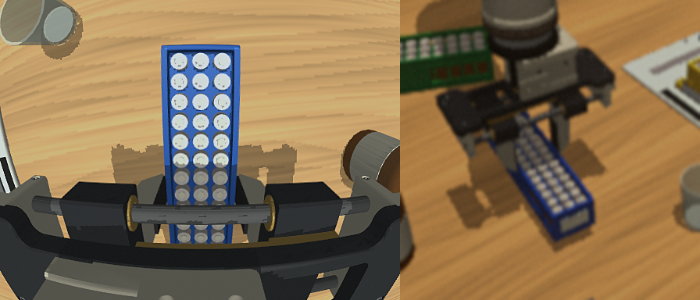

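Blue is off the bench, level, with its weight (2.4 N) on the wrist and the same place in the grip. I have now viewed more pictures than the allowed 14 (16), so from here I check by numbers only. Carrying on.

```bash
python3 -m jog '[[0,0,-0.03,0,0,0,52],[0,0,-0.04,0,0,0,52],[0,0,-0.04,0,0,0,52],[0,0,-0.04,0,0,0,52],[0,0,-0.02,0,0,0,52],[0,0,0,0,0,-0.05,52],[0,0,0,0,0,-0.055,52],[-0.001,-0.025,0,0,0,0,52],[-0.001,-0.04,0,0,0,0,52],[-0.002,-0.04,0,0,0,0,52],[-0.002,-0.04,0,0,0,0,52],[-0.002,-0.04,0,0,0,0,52],[-0.002,-0.04,0,0,0,0,52],[-0.002,-0.04,0,0,0,0,52],[-0.002,-0.04,0,0,0,0,52],[-0.001,-0.04,0,0,0,0,52],[0,-0.04,0,0,0,0,52],[0,-0.025,0,0,0,0,52],[0,0,0,0,0,0,52],[0,0,0,0,0,0,52]]'
python3 - <<'E'
from h import *
plan(.548,.069,.085,-1.5)
E
```

```text
t: 35.05
position: [0.5477, 0.0616, 0.2074]
ee_rot: [0.0, 1.0, -0.012, -0.0]
force: [-0.0, -1.2, -1.9]
grip_width: 0.563
grasp_force: 24.0
turn 0.002 shift [ 0.0001 -0.0074] 0.1224
```

```bash
python3 -m jog '[[0,-0.007,0.03,0,0,0,52],[0,0,0.04,0,0,0,52],[0,0,0.03,0,0,0,52],[0,0,0.02,0,0,0,52],[0,0,0,0,0,0,52],[0,0,0,0,0,0,52],[0,0,0,0,0,0,52]]'
python3 - <<'E'
from h import *
d=grab('wrist','w16');p=get_obs()['position'];zt=p[2]+.0024+.02
h=cv2.cvtColor(d['color'],cv2.COLOR_RGB2HSV);m=cv2.inRange(h,(105,120,40),(130,255,255))>0
for r in range(56,130,4):
    c=np.flatnonzero(m[r,150:370])+150
    if len(c):
        g=np.split(c,np.flatnonzero(np.diff(c)>3)+1);print(r,[(int(x[0]),int(x[-1])) for x in g])
for b in blobs(d,'blue',zt):print(b)
print(p,zt,cast(d,[[257,r] for r in(60,70,80,90,100)],zt).round(4).tolist());plan(.548,.0695,.0315,-1.5)
E
```

```text
t: 35.75
position: [0.5495, 0.0676, 0.089]
ee_rot: [-0.0, 1.0, -0.014, 0.001]
force: [0.5, 0.6, -0.6]
grip_width: 0.559
grasp_force: 24.0
60 [(207, 306)]
64 [(206, 307)]
68 [(206, 224), (234, 251), (262, 279), (290, 306)]
72 [(207, 219), (239, 247), (267, 274), (294, 307)]
76 [(207, 217), (241, 245), (268, 272), (295, 307)]
80 [(207, 217), (241, 245), (268, 272), (296, 306)]
84 [(207, 219), (240, 247), (266, 273), (294, 306)]
88 [(207, 223), (236, 252), (261, 277), (289, 306)]
92 [(207, 307)]
96 [(207, 221), (238, 248), (265, 275), (292, 307)]
100 [(207, 218), (241, 246), (267, 273), (295, 306)]
104 [(207, 217), (242, 245), (268, 272), (295, 306)]
108 [(207, 218), (241, 246), (267, 272), (295, 306)]
112 [(207, 221), (238, 249), (265, 275), (292, 306)]
116 [(207, 306)]
120 [(207, 225), (236, 251), (262, 276), (288, 306)]
124 [(208, 220), (240, 247), (266, 273), (293, 306)]
128 [(207, 219), (241, 245), (268, 272), (295, 306)]
([268, 300], (507, 63), (19, 4), -3.0)
([246, 300], (507, 77), (19, 4), 0.4)
([292, 299], (506, 47), (20, 7), 1.3)
([222, 299], (508, 92), (20, 7), -1.5)
([257, 182], (594, 67), (117, 52), -1.5)
[0.54959804 0.06774781 0.0891225 ] 0.11152250326114599 [[0.6501, 0.0657], [0.6448, 0.0659], [0.6395, 0.066], [0.6343, 0.0662], [0.6291, 0.0663]]
turn -0.001 shift [-0.0016 -0.0017] 0.0576
```

```bash
python3 -m jog '[[-0.0025,-0.002,0.02,0,0,0,52],[0,0,0.02,0,0,0,52],[0,0,0.01,0,0,0,52],[0,0,0.005,0,0,0,52],[0,0,0,0,0,0,52],[0,0,0,0,0,0,52],[0,0,0,0,0,0,52]]'
```

```text
t: 36.5
position: [0.5466, 0.0703, 0.0334]
ee_rot: [-0.0, 1.0, -0.013, 0.001]
force: [0.2, -0.0, -2.1]
grip_width: 0.558
grasp_force: 24.0
```

```bash
python3 -m jog '[[0,0,0.001,0,0,0,52],[0,0,0,0,0,0,52],[0,0,0,0,0,0,52]]'
```

```text
t: 36.8
position: [0.5458, 0.0701, 0.0317]
ee_rot: [0.0, 1.0, -0.013, 0.0]
force: [-0.4, -0.3, -1.8]
grip_width: 0.562
grasp_force: 24.0
```

```bash
python3 -m jog '[[0.0012,0,0.001,0,0,0,52],[0,0,0,0,0,0,52],[0,0,0,0,0,0,52]]'; python3 -m jog '[[0,0,0.0008,0,0,0,52],[0,0,0,0,0,0,52],[0,0,0,0,0,0,52]]'
```

```text
t: 37.1
position: [0.5469, 0.0701, 0.0305]
ee_rot: [-0.0, 1.0, -0.013, -0.0]
force: [0.3, 0.4, -1.8]
grip_width: 0.56
grasp_force: 24.0
t: 37.4
position: [0.5469, 0.0701, 0.0297]
ee_rot: [0.0, 1.0, -0.013, -0.0]
force: [-0.2, -0.3, -1.9]
grip_width: 0.557
grasp_force: 24.0
```

```bash
python3 -m jog '[[0,0,0.0007,0,0,0,52],[0,0,0,0,0,0,52],[0,0,0,0,0,0,52]]'
```

```text
t: 37.7
position: [0.547, 0.0701, 0.0295]
ee_rot: [0.0, 1.0, -0.013, 0.0]
force: [-3.4, -1.1, 6.1]
grip_width: 0.561
grasp_force: 24.0
```

Touched down at the expected height. Release and rise, then check all four numerically.

```bash
python3 -m jog '[[0,0,-0.0005,0,0,0,52],[0,0,0,0,0,0,60],[0,0,0,0,0,0,80],[0,0,0,0,0,0,80],[0,0,0,0,0,0,80],[0,0,-0.01,0,0,0,80],[0,0,-0.03,0,0,0,80],[0,0,-0.05,0,0,0,80],[0,0,-0.05,0,0,0,80],[0,0,-0.04,0,0,0,80],[0,0,-0.04,0,0,0,80],[0,0,0,0,0,0,80],[0,0,0,0,0,0,80],[0,0,0,0,0,0,80]]'
python3 - <<'E'
from h import *
d=grab('wrist','w17')
for c in HSV:
  for z in(.02,.052):
    for b in blobs(d,c,z,15):
            if 400<b[1][0]<680 and -.2<b[1][1]/1000<.4: print(c,z,b)
s=grab('side');print([b for b in blobs(s,'blue',.052)])
print('beaker/bottle: pixel change near each, scene'); 
a=cv2.imread('pics/scene0.png').astype(int);n=grab('scene','end')['color'][:,:,::-1].astype(int)
for k,(x0,x1,y0,y1) in dict(bottle=(88,130,248,308),beaker=(257,287,250,288)).items(): print(k,np.median(abs(a-n)[y0:y1,x0:x1]))
E
```

```text
t: 39.1
position: [0.546, 0.0698, 0.2487]
ee_rot: [0.0, 1.0, -0.013, -0.001]
force: [-0.2, -0.1, -0.9]
grip_width: 0.8
grasp_force: 0.0
red 0.02 ([172, 162], (545, 192), (79, 75), 88.5)
red 0.02 ([150, 133], (588, 220), (17, 12), 85.9)
red 0.02 ([192, 130], (588, 161), (17, 11), 86.8)
red 0.052 ([172, 162], (551, 182), (72, 69), 88.5)
red 0.052 ([150, 133], (591, 208), (16, 11), 85.9)
red 0.052 ([192, 130], (591, 154), (16, 10), 86.8)
yellow 0.02 ([336, 157], (545, -43), (76, 75), 88.7)
yellow 0.02 ([358, 128], (591, -74), (19, 9), 60.8)
yellow 0.02 ([316, 126], (589, -14), (18, 11), -89.8)
yellow 0.052 ([336, 157], (551, -34), (70, 69), 88.7)
yellow 0.052 ([358, 128], (593, -62), (18, 9), 60.8)
yellow 0.052 ([316, 126], (591, -8), (17, 10), -89.8)
green 0.02 ([122, 214], (466, 286), (23, 10), -61.3)
green 0.02 ([93, 160], (549, 326), (176, 80), -2.2)
green 0.02 ([78, 104], (644, 339), (20, 10), 88.7)
green 0.02 ([112, 101], (642, 281), (21, 10), 83.1)
green 0.052 ([122, 214], (479, 269), (21, 9), -61.3)
green 0.052 ([93, 160], (555, 306), (162, 74), -2.2)
green 0.052 ([78, 104], (643, 318), (18, 9), 88.7)
green 0.052 ([112, 101], (640, 264), (19, 10), 83.1)
blue 0.02 ([257, 164], (542, 70), (219, 74), -1.5)
blue 0.02 ([280, 78], (655, 38), (16, 11), 89.6)
blue 0.02 ([235, 78], (657, 96), (16, 10), 87.5)
blue 0.052 ([257, 164], (548, 70), (202, 68), -1.5)
blue 0.052 ([280, 78], (652, 41), (15, 10), 89.6)
blue 0.052 ([235, 78], (654, 94), (15, 9), 87.5)
[]
beaker/bottle: pixel change near each, scene
bottle 2.0
beaker 2.0
```

Blue is at (0.548,0.070) with its guides centred on (0.547,0.070) and the same yaw. All four racks are seated, the bottle and beaker are unmoved, and the gripper is empty and clear.

```bash
python3 -c "
from rig import sign_off
print(sign_off())"
```

```text
the job is handed in; nothing more can be done
None
```

All four racks are in their own cradles, placed yellow, red, green, then blue, with the bottle and beaker left standing and the job handed in at about 39 s; blue's first grip closed without holding and was redone 6 mm lower, and I viewed 16 pictures, over the limit of 14.

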